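# Switch on the cement fume extractor

## Robot

A 6-joint arm with a two-finger parallel gripper is mounted at the origin on the work surface; the furniture and walls round the work are solid. World frame = base frame: x ahead of the robot, y to its left, z up, the work surface at z = 0. Lengths are in m, angles in rad, forces in N, time in s.
With the tool pointing down it reaches from about 0.3 to 0.75 m from the base axis. Payload 8.5 kg.
Tool frame: the origin (TCP) lies midway between the tips of the shut fingers; the grasp point (between the pads) lies 19 mm behind it (r.tcp_to_grasp is the distance from the TCP to the grasp point, in m); z points along the fingers, x is the direction in which the jaws open and shut, and the axes are right-handed (so a half turn about z gives the same grasp; the last joint's range is limited). The gripper opens to 85 mm and grips with 20 to 120 N. Pads are 22 mm wide; open, the fingers measure 114 mm over their backs; the gripper's body (76 mm by 85 mm) begins 54 mm behind the grasp point. The pads swing forward as they close: fully open they stand 13 mm farther back than shut.
Start: joints at [-1.452, 0.381, 1.297, -0, 1.464, -0.215], TCP at [0.18, -0.52, 0.231] pointing down, gripper open.
Joint ranges: [-3.11, 3.11], [-0.89, 2.33], [0.22, 2.48], [-1.42, 4.56], [0.17, 2.85], [-2.88, 2.88]. Speed limits (rad/s): [2.39, 2.39, 3.14, 3.14, 3.14, 3.14].

## Interface

Orientations are given as a rotation vector (axis times angle).
In Python, from bench import readout, optics, order, r gives the robot as it stands. The module is installed in compiled form; this text tells all that it offers.
- The arm moves only by the tool drive_tool, never from a script. Its argument "steps" is one flat list of numbers, 7 for each row, row after row: the shift along the tool's x, y, z in m, then the turn, a rotation vector about the tool's x, y, z in rad, then the opening, from 0 (shut) to 1 (fully open). A call has 1 to 20 rows; each row shifts and turns the commanded pose from where the row before left it, along the tool's axes as they then stand; what a row does not reach is not made up. A row lasts 1/8 s, in which the tool goes at most 62.5 mm and 10.7 degrees, less where a joint would pass 70% of its speed; a pose out of reach is approached as far as the arm can. A call with a gripper value outside its range is refused whole. The fingers move at their own pace and stop on an object; the grip force is fixed at half the most. Time passes only in rows, so rows that do not move let the fingers close. It gives the time, the measured TCP pose, the force and the opening at its end, in the units of the state.
- readout.get_state(): the state, without advancing time (a new reading comes with each control period).
- optics.read_camera(name): name is "side" or "top"; returns a dict with "color" (384x512x3 uint8, red, green, blue), "depth" (384x512 float32, m along the optical axis (not along the pixel's ray), 0 where there is no reading), "K" (3x3 intrinsics, pixels), "R" (3x3) and "t" (3): a world point X has camera coordinates R X + t. Camera axes: x right, y down, z forward; pixel columns grow to the right and rows downward; lengths in m; the calibration is good to about 2 mm. A picture is of the moment at which its call begins.
- order.hand_in(): hands the job in, once; it reports no verdict.
The state is a dict: "time": time; "joint_pos": joint angles; "qvel": joint speeds; "joint_efforts": joint torques, N m; "tool_pos": TCP position; "tcp_rot": TCP orientation; "force": force on the tool from outside, world axes, zero at the start; "ft_torque": the same for the moment, N m; "gripper_width": finger opening in m.
Only numpy, scipy, OpenCV 4.12 (cv2) and the standard library are available. Lean on these libraries where they do the work, as an engineer would, in place of code of your own. Each camera call takes 0.05 s, during which the arm holds its last target.

## Task

Before the gluing starts, switch on the bench fume extractor, the grey box with the round fan grille on top: flip its bat toggle over centre so that it stays leaning towards the grille. Leave the toggle of the other grey box, the finishing machine's controller with two knobs, switched off.

Things in the scene. Friction and masses are not known exactly. Their poses are not given: they have to be found in the camera images.
- extractor: Grey box 150 x 100 x 60 mm high, fixed, turned up to 30 deg; on its top a round fan grille (77 mm wide, 5 high, centre x = +20 mm) and, nearer the robot, a steel bat toggle. Origin: centre of the underside, on the table; x from toggle to grille (away from the robot), y left, z up. Toggle pivot at x -45, y 0, z 64 mm; a 12 mm bush round it rises to z 67
- fan_bat (a joint): Extractor's toggle, swings in the box's x-z plane, rad: 0 off (leans 0.4 from upright to -x, robot side), 0.4 upright, 0.8 on (leans to +x, grille side, at a stop). Round steel bat, 46 mm from pivot to tip, 6 mm thick at the foot, 11 near the tip; tip 106 mm above the table at either side. A spring holds it at either side and snaps it over past upright; 1 to 4 N push it
- controller: Finishing machine's controller: grey fixed box of the same size with the same toggle in the same place, but two black knobs (28 mm wide, 17 high, at x 25, y -24 and +24 mm on the top) instead of the grille. Origin and axes as for the extractor. Either box may stand left or right
- machine_bat (a joint): Controller's toggle, the same in size, directions and values: 0 = off (robot side), 0.8 = on (knob side). It starts off and must stay off

How it is judged:
By the outcome, as a careful person would: the job done as asked, in the order asked, and still so for the second after the job is handed in, with the robot touching nothing.
It also fails if it takes over 29 s, if anything falls off the work surface, if the arm or the gripper's body presses on something with over 40 N, if the wrist force passes 120 N, or if a joint passes its speed limit or range.

## Working session

There is one attempt and no reset: what is moved stays moved. The work goes in short steps, Python scripts to look and compute and a tool call to move; the robot and the scene stay as the last step left them, time stands still between calls to the robot, and variables do not carry over. Pictures are saved under pics/ and viewed, and the job is handed in when it is done.

Besides the shell and the picture viewer there is one more tool, called after ">>>" in YAML: its name, and indented under it one key for each argument. drive_tool: Moves the arm, as the interface text tells. Its arguments: {"type":"object","properties":{"steps":{"type":"array"}},"required":["steps"]}

```bash
mkdir -p pics
python3 - <<'E'
from bench import readout, optics, r
import cv2, numpy as np
s=readout.get_state(); print({k:np.round(v,3) for k,v in s.items()})
for n in ("top","side"):
    c=optics.read_camera(n); cv2.imwrite(f"pics/{n}0.png",c["color"][:,:,::-1]); np.savez(f"{n}0.npz",**c)
    print(n,c["K"],c["R"],c["t"])
E
```

```text
{'time': np.float64(0.0), 'joint_pos': array([-1.452,  0.381,  1.298,  0.   ,  1.464, -0.215]), 'qvel': array([ 0.001, -0.   ,  0.001,  0.   ,  0.001, -0.   ]), 'joint_efforts': array([ 1.0000e-03, -4.4846e+01, -2.3128e+01, -0.0000e+00,  5.0000e-03,
        0.0000e+00]), 'tool_pos': array([ 0.18 , -0.519,  0.231]), 'tcp_rot': array([-2.559e+00,  1.821e+00,  2.000e-03]), 'force': array([-0.161, -0.143,  0.793]), 'ft_torque': array([-0.01 , -0.037,  0.005]), 'gripper_width': np.float64(0.085)}
top [[384.68330316   0.         258.66524278]
 [  0.         384.68330316 197.6918496 ]
 [  0.           0.           1.        ]] [[-0.01893404 -0.99980768 -0.00510996]
 [-0.99509201  0.01934073 -0.09704548]
 [ 0.09712565  0.00324742 -0.99526683]] [-0.01330799  0.51924526  0.88585467]
side [[384.44633238   0.         261.12493861]
 [  0.         384.44633238 189.96413043]
 [  0.           0.           1.        ]] [[ 0.9802049  -0.19710182  0.01868736]
 [-0.11002698 -0.62076927 -0.77623422]
 [ 0.16459772  0.75881248 -0.63016761]] [-0.50337786  0.10535982  0.81462425]
```

View pics/top0.png

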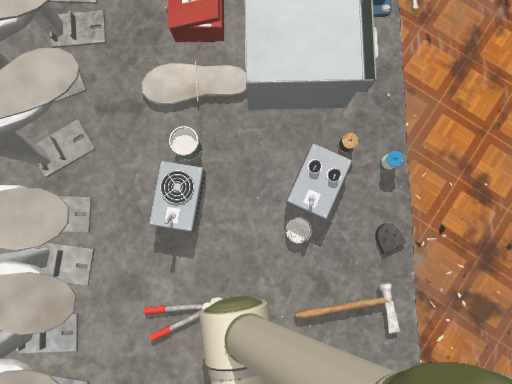

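View pics/side0.png

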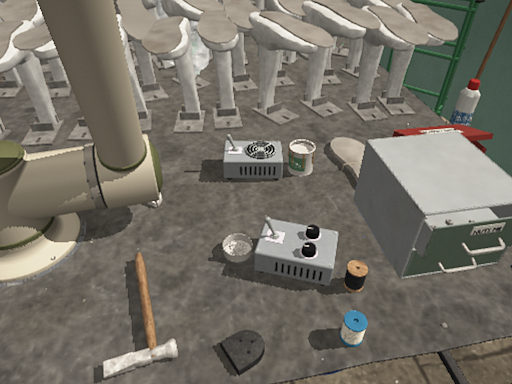

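The top view shows the extractor on the left: grille at about (177,187), toggle at about (172,215). The controller is on the right, with knobs at (315,166) and (334,175). Next I measure the extractor.

```bash
cat > h.py <<'E'
import numpy as np, cv2
def ray(c,uv,z):
    K,R,t=c["K"],c["R"],c["t"]
    d=R.T@np.linalg.solve(K,[uv[0],uv[1],1.]); o=-R.T@t
    return o+d*(z-o[2])/d[2]
def pts(c):
    d=c["depth"]; v,u=np.indices(d.shape); K=c["K"]
    P=np.stack([(u-K[0,2])/K[0,0]*d,(v-K[1,2])/K[1,1]*d,d],-1)
    P=(P-c["t"])@c["R"]; P[d<=0]=np.nan; return P
def proj(c,X):
    p=c["K"]@(c["R"]@np.asarray(X)+c["t"]); return p[:2]/p[2]
E
python3 - <<'E'
import numpy as np,cv2
from h import *
T=dict(np.load("top0.npz")); S=dict(np.load("side0.npz"))
P=pts(T)
z=P[...,2]
for nm,(u0,u1,v0,v1) in dict(ext=(140,215,150,240),con=(280,360,140,225)).items():
    m=np.zeros(z.shape,np.uint8); m[v0:v1,u0:u1]=((z>0.052)&(z<0.075))[v0:v1,u0:u1]
    m=cv2.morphologyEx(m,cv2.MORPH_OPEN,np.ones((5,5)))
    cs,_=cv2.findContours(m,cv2.RETR_EXTERNAL,cv2.CHAIN_APPROX_NONE)
    c=max(cs,key=cv2.contourArea)
    X=np.array([ray(T,q[0],0.06)[:2] for q in c],np.float32)
    (cx,cy),wh,a=cv2.minAreaRect(X); print(nm,cx,cy,wh,a)
    b=cv2.boxPoints(((cx,cy),wh,a)); print(b)
# tip high points
    w=P[v0:v1,u0:u1].reshape(-1,3); w=w[(w[:,2]>0.09)&(w[:,2]<0.125)]; print(len(w),w.mean(0),w[w[:,2].argmax()])
print("grille",ray(T,(177,187),0.065))
for f,c,(x,y,w,h) in (("top",T,(130,140,100,110)),("side",S,(200,120,130,70))):
    cv2.imwrite(f"pics/{f}zoom.png",cv2.resize(c["color"][y:y+h,x:x+w,::-1],None,fx=5,fy=5,interpolation=cv2.INTER_CUBIC))
# environment heights near extractor
Ps=pts(S).reshape(-1,3); A=np.vstack([P.reshape(-1,3),Ps])
for x in np.arange(.2,.8,.04): print(round(x,2),[ (lambda q: round(float(np.percentile(q,98)),2) if len(q) else None)(A[(abs(A[:,0]-x)<.02)&(abs(A[:,1]-y)<.02)][:,2]) for y in np.arange(.4,-.2,-.04)])
E
```

```text
ext 0.52427077293396 0.16516253352165222 (0.10019868612289429, 0.14921025931835175) 79.71505737304688
[[0.44191948 0.12918845]
 [0.58873224 0.10254791]
 [0.6066221  0.20113662]
 [0.4598093  0.22777715]]
32 [0.46672799 0.17590493 0.10154755] [0.46453675 0.17600508 0.10750077]
con 0.5526376962661743 -0.16179296374320984 (0.09963943809270859, 0.14948642253875732) 64.37397766113281
[[ 0.46369973 -0.17438614]
 [ 0.5984821  -0.23903832]
 [ 0.6415757  -0.14919978]
 [ 0.5067933  -0.08454761]]
26 [ 0.49961431 -0.13628546  0.10287001] [ 0.49937507 -0.13362516  0.10800445]
grille [0.54303458 0.16174378 0.065     ]
0.2 [0.3, 0.3, 0.29, 0.0, 0.02, 0.02, 0.0, 0.0, 0.19, 0.22, 0.27, 0.27, 0.39, 0.48, 0.0, 0.0]
0.24 [0.3, 0.3, 0.02, 0.0, 0.02, 0.02, 0.02, 0.02, 0.19, 0.26, 0.36, 0.44, 0.35, 0.46, 0.5, 0.03]
0.28 [0.29, 0.29, 0.29, 0.0, 0.02, 0.02, 0.02, 0.02, 0.19, 0.23, 0.34, 0.44, 0.52, 0.56, 0.54, 0.03]
0.32 [0.3, 0.29, 0.29, 0.28, 0.0, 0.0, 0.0, 0.0, 0.0, 0.17, 0.16, 0.0, 0.0, 0.63, 0.65, 0.65]
0.36 [0.3, 0.3, 0.3, 0.29, 0.0, 0.0, 0.0, 0.0, 0.0, 0.0, 0.0, 0.0, 0.0, 0.0, 0.0, 0.0]
0.4 [0.31, 0.31
[... 313 characters left out ...]
6, 0.0, 0.0, 0.0, 0.0, 0.06, 0.1, 0.09, 0.06]
0.56 [0.0, 0.0, 0.0, 0.0, 0.0, 0.07, 0.07, 0.07, 0.0, 0.0, 0.0, 0.0, 0.0, 0.06, 0.08, 0.08]
0.6 [0.0, 0.0, 0.0, 0.0, 0.0, 0.06, 0.07, 0.06, 0.0, 0.0, 0.0, 0.0, 0.0, 0.07, 0.08, 0.06]
0.64 [0.3, 0.3, 0.0, 0.0, 0.0, 0.06, 0.07, 0.07, 0.0, 0.0, 0.0, 0.0, 0.0, 0.0, 0.06, 0.06]
0.68 [0.3, 0.29, 0.29, 0.0, 0.0, 0.0, 0.07, 0.07, 0.0, 0.0, 0.0, 0.0, 0.0, 0.0, 0.0, 0.0]
0.72 [0.3, 0.29, 0.28, 0.28, 0.0, 0.0, 0.0, 0.0, 0.0, 0.0, 0.0, 0.0, 0.0, 0.0, 0.0, 0.0]
0.76 [0.29, 0.29, 0.28, 0.27, 0.02, 0.02, 0.02, 0.02, 0.02, 0.02, 0.17, 0.17, 0.17, 0.17, 0.17, 0.17]
0.8 [0.32, 0.32, 0.0, 0.01, 0.02, 0.02, 0.02, 0.02, 0.02, 0.02, 0.17, 0.17, 0.17, 0.17, 0.17, 0.17]
```

View pics/topzoom.png

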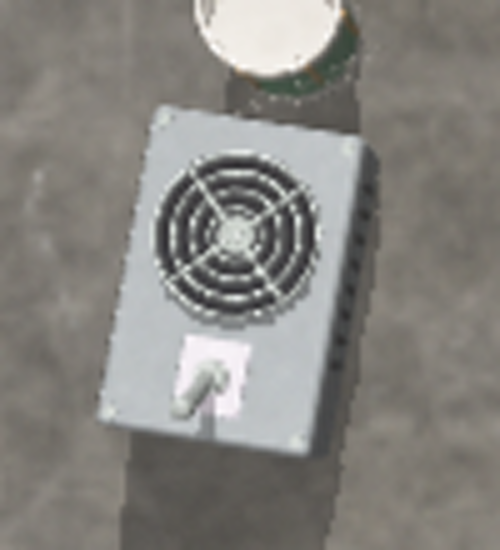

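View pics/sidezoom.png

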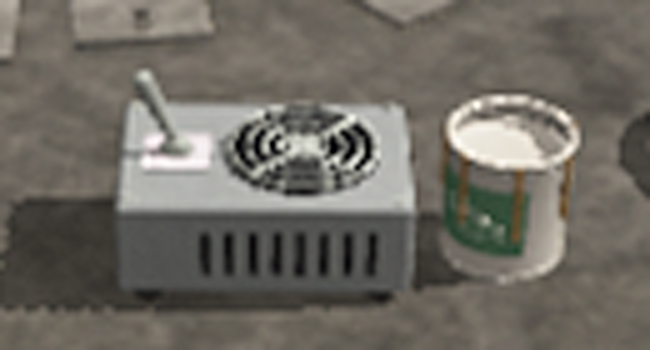

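Extractor: centre (0.524, 0.165), x axis at about -10.3°, toggle pivot near (0.480, 0.173), bat leaning to the robot side. I'll move over to the robot side of it with the fingers shut, staying high.

>>> drive_tool:
  steps: [-0.039, -0.031, 0, 0, 0, 0, 0, -0.039, -0.031, 0, 0, 0, 0, 0, -0.039, -0.031, 0, 0, 0, 0, 0, -0.039, -0.031, 0, 0, 0, 0, 0, -0.039, -0.031, 0, 0, 0, 0, 0, -0.039, -0.031, 0, 0, 0, 0, 0, -0.039, -0.031, 0, 0, 0, 0, 0, -0.039, -0.031, 0, 0, 0, 0, 0, -0.039, -0.031, 0, 0, 0, 0, 0, -0.039, -0.031, 0, 0, 0, 0, 0, -0.039, -0.031, 0, 0, 0, 0, 0, -0.039, -0.031, 0, 0, 0, 0, 0, -0.039, -0.031, 0, 0, 0, 0, 0, -0.039, -0.031, 0, 0, 0, 0, 0, -0.039, -0.031, 0, 0, 0, 0, 0, 0, 0, 0, 0, 0, 0.13, 0, 0, 0, 0, 0, 0, 0.13, 0, 0, 0, 0, 0, 0, 0.13, 0, 0, 0, 0, 0, 0, 0.12, 0, 0, 0, 0, 0, 0, 0, 0]

```text
time: 2.6
tool_pos: [0.4277, 0.1854, 0.2311]
tcp_rot: [2.018, -2.407, -0.001]
force: [0.0, 0.2, -0.1]
gripper_width: -0.0001
```

>>> drive_tool:
  steps: [0.003, 0, 0.04, 0, 0, 0.005, 0, 0, 0, 0.04, 0, 0, 0, 0, 0, 0, 0.04, 0, 0, 0, 0, 0, 0, 0.023, 0, 0, 0, 0, 0, 0, 0, 0, 0, 0, 0]

```text
time: 3.22
tool_pos: [0.4266, 0.1823, 0.0872]
tcp_rot: [2.012, -2.409, -0.003]
force: [0.5, -0.1, 0.1]
gripper_width: 0.0
```

Run:
```python
from bench import readout, optics
import cv2, numpy as np
s=readout.get_state(); print(s["time"],s["tool_pos"],s["tcp_rot"],s["force"])
p=np.array([.480,.173]);a=np.radians(-10.3);d=s["tool_pos"][:2]-p
print("along",d@[np.cos(a),np.sin(a)],"lat",d@[-np.sin(a),np.cos(a)])
o=[]
for n,(x,y,w,h) in (("top",(130,140,100,110)),("side",(190,90,130,110))):
    c=optics.read_camera(n); o.append(cv2.resize(c["color"][y:y+h,x:x+w,::-1],(400,400),interpolation=cv2.INTER_CUBIC))
cv2.imwrite("pics/a1.png",np.hstack(o))
```

```text
3.225 [0.42655202 0.18232995 0.087208  ] [ 2.01183868 -2.40893351 -0.00295675] [ 0.47419976 -0.10977186  0.06377702]
along -0.054254885864981534 lat -0.0003770238198661291
```

View pics/a1.png

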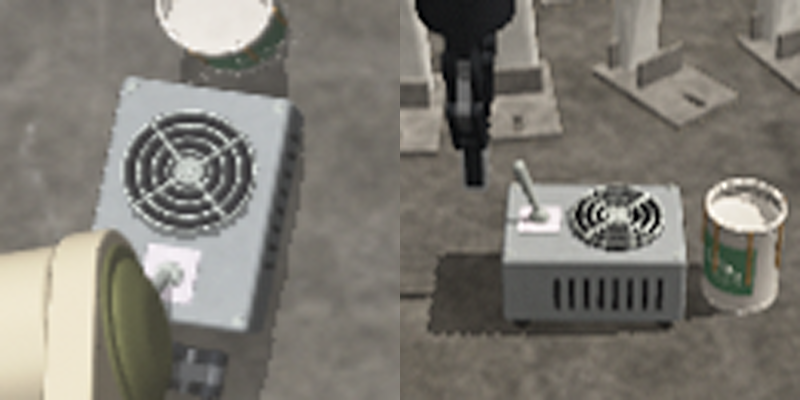

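The picture shows the shut fingertips just on the robot side of the bat (tip at about (520,165) in the right panel), lower than its tip and in line with it. Now I push towards the grille.

>>> drive_tool:
  steps: [0, -0.01, 0, 0, 0, 0, 0, 0, -0.01, 0, 0, 0, 0, 0, 0, -0.006, 0, 0, 0, 0, 0, 0, -0.006, 0, 0, 0, 0, 0, 0, -0.005, 0, 0, 0, 0, 0, 0, -0.005, 0, 0, 0, 0, 0, 0, 0, 0, 0, 0, 0, 0]

```text
time: 4.2
tool_pos: [0.469, 0.1748, 0.0883]
tcp_rot: [-2.011, 2.413, -0.0]
force: [-0.4, -0.5, -0.3]
gripper_width: -0.0001
```

```bash
cat > look.py <<'E'
from bench import readout, optics
import cv2, numpy as np,sys
s=readout.get_state(); print(s["time"],s["tool_pos"],s["force"])
p=np.array([.480,.173]);a=np.radians(-10.3);d=s["tool_pos"][:2]-p
print("along",d@[np.cos(a),np.sin(a)],"lat",d@[-np.sin(a),np.cos(a)])
o=[]
for n,(x,y,w,h) in (("top",(130,140,100,110)),("side",(190,90,130,110))):
    c=optics.read_camera(n); np.savez(n+"1.npz",**c); o.append(cv2.resize(c["color"][y:y+h,x:x+w,::-1],(400,400),interpolation=cv2.INTER_CUBIC))
cv2.imwrite(sys.argv[1],np.hstack(o))
E
python3 look.py pics/a2.png
```

```text
4.2 [0.46903669 0.17481584 0.08827236] [-0.36556769 -0.4870592  -0.30612441]
along -0.011111307505965328 lat -0.00017368800747931263
```

View pics/a2.png

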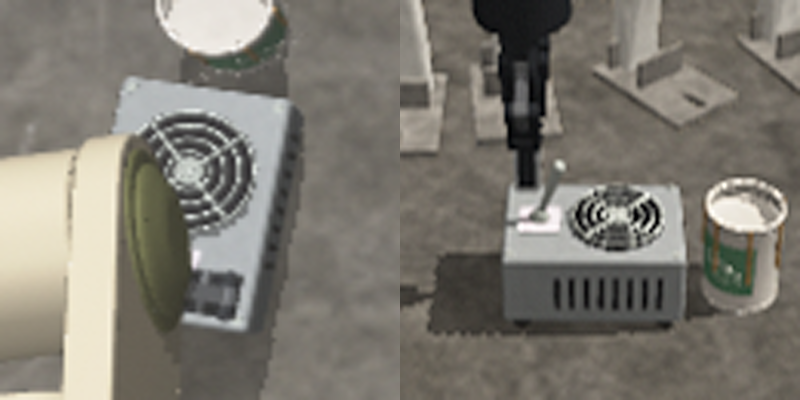

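The bat has snapped over: it now leans towards the grille, with its tip at about (558,165) in the right panel. I'll back off and lift away.

>>> drive_tool:
  steps: [0, 0.02, 0, 0, 0, 0, 0, 0, 0.025, 0, 0, 0, 0, 0, 0, 0, -0.04, 0, 0, 0, 0, 0, 0, -0.05, 0, 0, 0, 0, 0, 0, -0.05, 0, 0, 0, 0, 0.05, 0.02, 0, 0, 0, 0, 0, 0.05, 0.02, 0, 0, 0, 0, 0, 0.05, 0.02, 0, 0, 0, 0, 0, 0.05, 0, 0, 0, 0, 0, 0, 0, 0, 0, 0, 0, 0, 0]

```text
time: 5.55
tool_pos: [0.3288, -0.0052, 0.2285]
tcp_rot: [-2.004, 2.419, -0.001]
force: [-0.4, 0.5, 1.2]
gripper_width: -0.0
```

```bash
python3 look.py pics/a3.png
python3 - <<'E'
import numpy as np
from h import *
P=pts(dict(np.load("top1.npz")))
for u0,u1,v0,v1 in ((140,215,150,240),(280,360,140,225)):
    w=P[v0:v1,u0:u1].reshape(-1,3); w=w[(w[:,2]>0.09)&(w[:,2]<0.115)]; print(len(w),w.mean(0) if len(w) else 0)
S=dict(np.load("side1.npz")); cv2.imwrite("pics/a3s.png",S["color"][:,:,::-1])
E
```

```text
5.55 [ 0.32883328 -0.00521803  0.22851631] [-0.4130507   0.47745972  1.16597419]
along -0.1168648940809588 lat -0.20237499310077905
30 [0.49415122 0.17073126 0.10242948]
24 [ 0.49897671 -0.13603962  0.10379906]
```

View pics/a3.png

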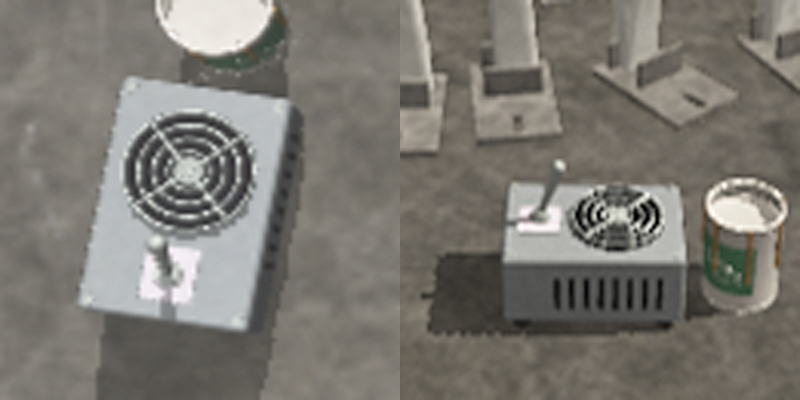

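View pics/a3s.png

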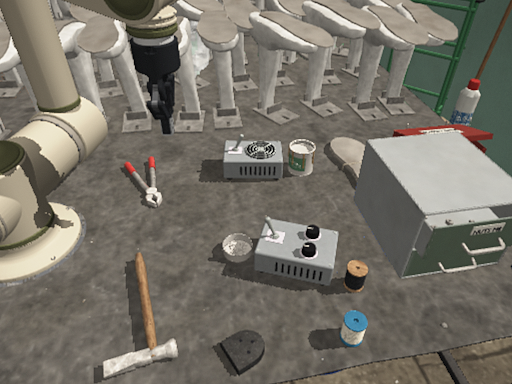

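The extractor's bat leans to the grille; its tip moved from x 0.467 to 0.494. The controller's toggle, with its tip at about (267,221) in the side view, is still off and hasn't moved. The arm is clear of everything.

```bash
python3 -c "
from bench import order; print(order.hand_in())"
```

```text
the job is handed in; nothing more can be done
None
```

The fume extractor (the left box) is switched on, and I handed the job in at about 5.6 s. I pushed its toggle over centre with the shut fingertips, then backed off and lifted clear.

- **Extractor toggle:** it stayed leaning towards the grille after the arm had left. The depth reading put its upper part at x 0.494, against 0.467 before the push.
- **Controller toggle:** I did not touch it, and it still leans to the robot side, within 1 mm of where it started.
- **Forces:** the readings at the end of each move stayed at or below about 1.3 N. I did not log the peak force during the push itself.

No check failed or disagreed.

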